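Turn the dipping dish handle-first for the carver

ROBOT

A 6-joint arm with a two-finger parallel gripper is mounted at the origin on the work surface. World frame = base frame: x ahead of the robot, y to its left, z up, the work surface at z = 0. Lengths are in m, angles in rad, forces in N, time in s.
With the tool pointing down it reaches from about 0.3 to 0.875 m from the base axis. Payload 4.2 kg.
Tool frame: the origin (TCP) lies between the finger pads; the fingertips stand 25 mm ahead of it and the grasp point (between the pads) lies 6 mm ahead of it (manip.tips_ahead is the distance from the TCP to the fingertips, in m); z points along the fingers, x is the direction in which the jaws open and shut, and the axes are right-handed (so a half turn about z gives the same grasp; the last joint's range is limited). The gripper opens to 85 mm and grips with 20 to 120 N. Pads are 22 mm wide; open, the fingers measure 114 mm over their backs; the gripper's body (76 mm by 85 mm) begins 54 mm behind the grasp point. The pads swing forward as they close: fully open they stand 13 mm farther back than shut.
Start: joints at [-1.129, 0.32, 1.565, -0, 1.257, -0.02], TCP at [0.256, -0.515, 0.256] pointing down, gripper open.
Joint ranges: [-3.11, 3.11], [-0.84, 2.01], [0.21, 2.61], [-1.34, 4.49], [0.05, 2.63], [-2.56, 2.56]. Speed limits (rad/s): [2.57, 2.57, 3.14, 3.14, 3.14, 3.14].

INTERFACE

Orientations are given as a unit quaternion [w, x, y, z].
In Python, from bench import manip gives the robot as it stands.
- The arm moves only by the tool send_rows, never from a script. Its argument "rows" is a list that holds one entry, the list of rows, each a list of 5 numbers: the shift along the world's x, y, z normalised to -1 to 1, where 1 is 12 cm, then the turn about the world's z normalised to -1 to 1, where 1 is 1.5 rad, then the opening, from -1 (shut) to 1 (fully open), so that 0 is half open. In form: [[[dx, dy, dz, turn, hand], ...]]. A call has 1 to 20 rows; each row shifts and turns the commanded pose from where the row before left it; what a row does not reach is not made up. A row lasts 1/10 s, in which the tool goes at most 50 mm and 8.59 degrees, less where a joint would pass 70% of its speed; a pose out of reach is approached as far as the arm can. A call with a number of a shift or a turn outside -1 to 1 is refused whole. A call with a gripper value outside its range is refused whole. The fingers move at their own pace and stop on an object; the grip force is fixed at half the most. Time passes only in rows, so rows that do not move let the fingers close. It gives the time, the measured TCP pose, the force and the opening at its end, in the units of the state.
- manip.state(): the state, without advancing time (a new reading comes with each control period).
- manip.capture(name): name is "scene" or "top" or "wrist"; returns the picture (480x640x3 uint8, red, green, blue); there is no depth.
- manip.camera_model(name): a dict with "fx", "fy", "cx", "cy" (pixels), "k1" (the pictures are not rectified: a ray, as slopes to the right and down, at radius r is drawn at 1 + k1 r^2 times it, then the intrinsics apply), "cam_to_world" (4x4, takes a point from camera to world coordinates). Camera axes: x right, y up, looking along -z (the intrinsics and any distortion apply to the point x, -y, -z); pixel columns grow to the right and rows downward; lengths in m; the calibration is good to about 2 mm. A picture is of the moment at which its call begins: read the wrist's pose just before it. camera_model takes no time and is no camera call; for the wrist camera it gives the pose at the moment of the call.
- manip.job_done(): hands the job in, once; it reports no verdict.
The state is a dict: "clock": time; "qpos": joint angles; "dq": joint speeds; "joint_torque": joint torques, N m; "tool_pos": TCP position; "eef_rot": TCP orientation; "ft_force": force on the tool from outside, world axes, zero at the start; "torque": the same for the moment, N m; "gripper_width": finger opening in m.
Only numpy, scipy, OpenCV 4.12 (cv2) and the standard library are available. Lean on these libraries where they do the work, as an engineer would, in place of code of your own. Each camera call takes 0.05 s, during which the arm holds its last target. There are 200 camera calls.

TASK

A freshly dipped ball candle lies loose in the middle of a two-handled dish on the cork trivet. Lift the dish by one of its wooden grips, carry it level over the middle of the cardboard and turn it a quarter turn, so that the grip you hold is on your own side and the free grip points straight across the cardboard to the carver at the far side of the table; keep the soft ball in the middle of the dish all the way, and knock nothing else over or out of place. Finish holding the dish still and level about 10 cm above the cardboard, ready for the carver to take: do not put it down or let go.

Things in the scene. Friction and masses are not known exactly. Their poses are not given: they have to be found in the camera images.
- dish: shallow round aluminium dish, 152 mm across, rim 23 mm above its underside, floor 4 mm, hollow curved to 130 mm radius; 0.13 kg; two alike beech grips on opposite sides (304 mm end to end). Origin: centre of its underside; z up; x through both grips (grip_a at +x, grip_b at -x). Starts on the cork trivet, grips pointing to the robot's left and right (up to 20 degrees off)
- grip_a (a point): centre of the wooden grip on the dish's +x side: a bar 66 mm long (dish x), 16 mm wide (y), 26 mm tall (z), 119 mm from the dish's axis, 34 mm above its underside (46 mm above the table at the start); take it from above by its two side faces, 16 mm apart, and firmly: the dish hangs out to one side (about 0.2 N m)
- grip_b (a point): centre of the like grip on the dish's -x side
- dish_middle (a point): middle of the dish's inner floor, 4 mm above its underside
- ball_candle: dark red wax ball, 50 mm in diameter, about 60 g, lying loose in the dish; origin at its centre, 25 mm above the dish floor when centred. It rolls off the middle if the dish tips or is jerked
- cork_trivet: round cork trivet, 170 mm across, 12 mm thick, fixed on the table; origin at the centre of its underside. It is left or right of the robot's centre line, the cardboard on the other side
- cardboard: grey drip cardboard lying flat, fixed: 260 mm (its x) by 220 mm (its y), 3 mm thick; origin at the centre of its underside; its x axis points away from the robot to the far side of the table, where the carver stands (up to 9 degrees off the robot's own x)
- clear_jug: whitish measuring jug, 112 mm across, 140 mm tall, handle out to 98 mm from its axis; stands at the left side; origin under its centre; leave alone
- amber_jug: amber plastic jug, 94 mm across, 125 mm tall, handle out to 89 mm from its axis; stands at the right side; origin under its centre; leave alone
- carved_candle: violet fir-tree candle, 72 mm across, 105 mm tall (wick to 117 mm), beyond the work on the centre line; origin under its centre; leave alone
- pillar_candle: cream and green pillar candle, 58 mm across, 70 mm tall (wick to 81 mm), near the robot on the centre line; origin under its centre; leave alone
- pigment_jar: blue pigment jar with steel cap, 60 mm across, 75 mm tall, at the left side; origin under its centre; leave alone
- pigment_jar_two: orange pigment jar with steel cap, 60 mm across, 75 mm tall, at the right side; origin under its centre; leave alone
- carving_gouge: carving gouge with a wooden handle, 150 mm long, 26 mm thick, lying across the far edge of the cardboard; origin under its middle; leave alone

How it is judged:
By the outcome, as a careful person would: the job done as asked, in the order asked, and still so for the second after the job is handed in, while the arm keeps its last pose, push and grip.
It also fails if it takes over 51 s, if anything falls off the work surface, if the arm or the gripper's body presses on something with over 40 N, if the wrist force passes 120 N, or if a joint passes its speed limit or range.

## Working session

There is one attempt and no reset: what is moved stays moved. The work goes in short steps, Python scripts to look and compute and a tool call to move; the robot and the scene stay as the last step left them, time stands still between calls to the robot, and variables do not carry over. Pictures are saved under pics/ and viewed, about 8 in all and at most 12, crops included, and the job is handed in when it is done.

Besides the shell and the picture viewer there is one more tool, called after "Request:" by a JSON object that holds its "fn" and its "kwargs", one argument or row to a line. send_rows: Moves the arm, as the interface text tells. Scaled input: -1 to 1 covers 12 cm each way for a shift and 1.5 rad each way for a turn. Its arguments: {"type":"object","properties":{"rows":{"type":"array","items":{"type":"array","items":{"type":"array","items":{"type":"number","minimum":-1,"maximum":1}}}}},"required":["rows"]}

```bash
ls && mkdir -p pics
python3 - <<'E'
from bench import manip
import cv2
for n in("top","scene"):
    cv2.imwrite(f"pics/{n}0.png",cv2.cvtColor(manip.capture(n),cv2.COLOR_RGB2BGR))
    m=manip.camera_model(n);print(n,m)
s=manip.state();print(s)
print(manip.tips_ahead)
E
```

```text
pics
top {'fx': 539.5349913319601, 'fy': 539.5349913319601, 'cx': 326.1120830950632, 'cy': 241.5823866183482, 'k1': -0.13809285209420724, 'cam_to_world': array([[-0.00596132,  0.99582414, -0.09109748,  0.46640657],
       [-0.99991101, -0.00484889,  0.01242785,  0.00680946],
       [ 0.01193423,  0.09116346,  0.99576443,  1.39958401],
       [ 0.        ,  0.        ,  0.        ,  1.        ]])}
scene {'fx': 565.3944308073673, 'fy': 565.3944308073673, 'cx': 308.8921911787535, 'cy': 242.32907924606155, 'k1': 0.0311952516082148, 'cam_to_world': array([[-0.68638823, -0.46188246,  0.56172572,  1.43055643],
       [ 0.72718054, -0.42642735,  0.53792953,  0.81776391],
       [-0.00892501,  0.77770451,  0.62856666,  1.03471487],
       [ 0.        ,  0.        ,  0.        ,  1.        ]])}
{'clock': 0.1, 'qpos': array([-1.12898569e+00,  3.20241039e-01,  1.56556263e+00, -7.84856899e-06,
        1.25740589e+00, -2.00098219e-02]), 'dq': array([ 7.93548543e-04,  5.15426234e-05, -3.00459387e-03, -7.52011864e-05,
        5.65317877e-04, -4.76858418e-04]), 'joint_torque': array([ 1.29895761e-04, -4.16407514e+01, -2.34704930e+01,  2.44177158e-05,
        4.90611434e-03,  2.90306889e-05]), 'tool_pos': array([ 0.2560347 , -0.51441542,  0.25555663]), 'eef_rot': array([-4.36189016e-04,  8.50170519e-01, -5.26506823e-01, -6.80693250e-04]), 'ft_force': array([-0.45998449,  0.37470594,  0.30130674]), 'torque': array([ 0.01301814, -0.02474593,  0.03548946]), 'gripper_width': 0.08528212916005594}
0.025
```

View pics/top0.png

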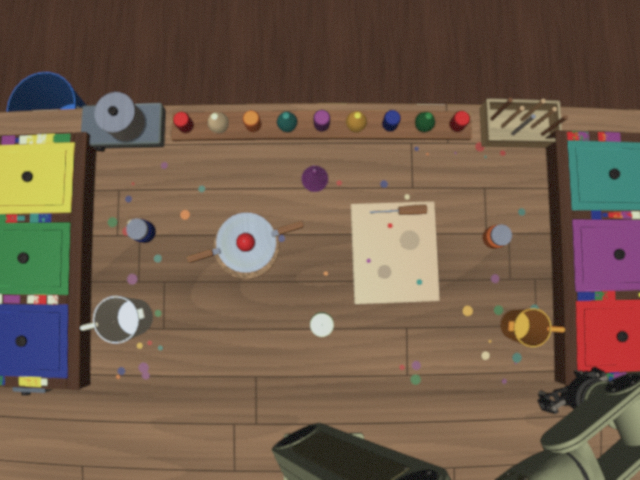

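View pics/scene0.png

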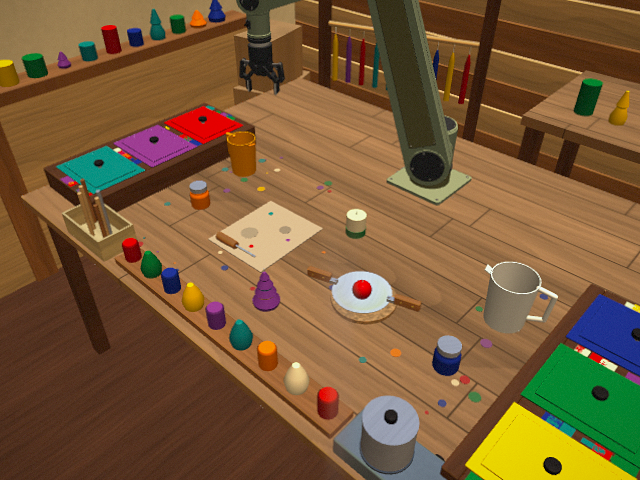

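The top view shows the dish at about (246,242) with grip ends near (188,260) and (302,225). The cardboard corners are at about (351,204), (435,202), (439,301) and (355,304), and the gouge lies at (370–427,210). I'll enlarge for closer readings.

```bash
cat > h.py <<'E'
import numpy as np,cv2
from bench import manip
def world(m,uv,z):
    K=np.array([[m['fx'],0,m['cx']],[0,m['fy'],m['cy']],[0,0,1]])
    p=cv2.undistortPoints(np.array([[uv]],float),K,np.array([m['k1'],0,0,0.]))[0,0]
    T=m['cam_to_world'];d=T[:3,:3]@[p[0],-p[1],-1];o=T[:3,3]
    return o+d*(z-o[2])/d[2]
def px(m,P):
    T=m['cam_to_world'];c=T[:3,:3].T@(np.array(P)-T[:3,3])
    x,y=c[0]/-c[2],-c[1]/-c[2];f=1+m['k1']*(x*x+y*y)
    return m['fx']*x*f+m['cx'],m['fy']*y*f+m['cy']
E
python3 - <<'E'
import cv2
i=cv2.imread('pics/top0.png')
cv2.imwrite('pics/crop0.png',cv2.resize(i[150:350,180:447],None,fx=3,fy=3,interpolation=cv2.INTER_CUBIC)[:600,:800])
E
```

```text
(no output)
```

View pics/crop0.png

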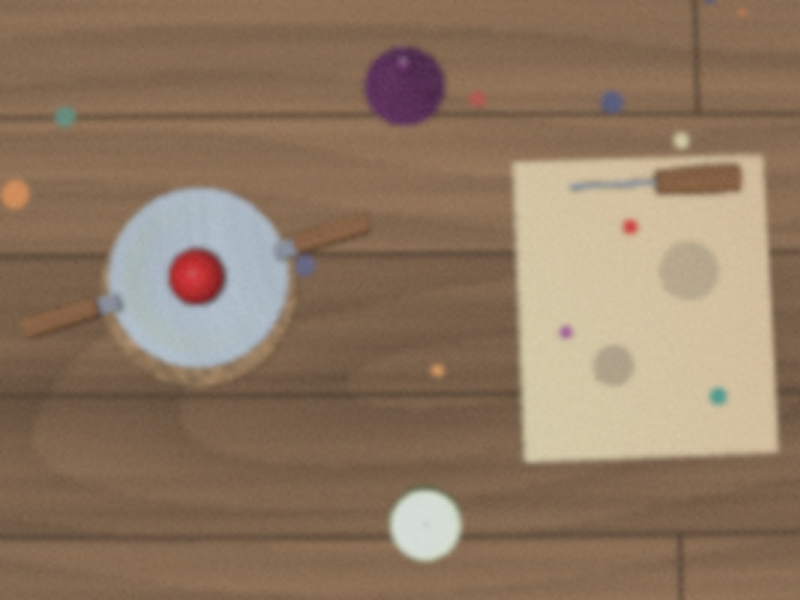

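Run:
```python
from h import *
m=manip.camera_model('top')
w=lambda c,z:world(m,(180+c[0]/3-.33,150+c[1]/3-.33),z)[:2]
np.set_printoptions(precision=4,suppress=True)
print('rim c',w((198,278),.035),'rim edges',w((107,278),.035),w((290,278),.035),w((198,187),.035),w((198,368),.035))
print('ball',w((197,276),.041))
L,Li,R,Ri=w((23,328),.059),w((100,304),.055),w((369,222),.059),w((297,246),.055)
print(L,R,'len',np.linalg.norm(L-R),'mid',(L+R)/2,'ang',np.degrees(np.arctan2(*(L-R)[::-1])))
C=[w(c,.003) for c in((513,162),(764,154),(779,452),(524,462))]
print(np.array(C),'centre',np.mean(C,0))
ax=(C[0]+C[1]-C[2]-C[3])/2;print('len',np.linalg.norm(ax),'ang',np.degrees(np.arctan2(ax[1],ax[0])))
ay=(C[0]-C[1]+C[3]-C[2])/2;print('wid',np.linalg.norm(ay),'ang',np.degrees(np.arctan2(-ay[0],ay[1])))
print('pillar',w((426,525),.07),'fir',w((404,62),.117),'gouge',w((655,181),.02))
q=manip.state()['eef_rot'];from scipy.spatial.transform import Rotation as Ro
print(Ro.from_quat(q,scalar_first=True).as_matrix())
```

```text
rim c [0.5903 0.1944] rim edges [0.5907 0.2721] [0.5899 0.1162] [0.6682 0.195 ] [0.5141 0.1939]
ball [0.5915 0.1944]
[0.5469 0.3378] [0.6343 0.0485] len 0.3022651816877016 mid [0.5906 0.1932] ang 106.80882511351473
[[ 0.6936 -0.0756]
 [ 0.7004 -0.2971]
 [ 0.4393 -0.3042]
 [ 0.433  -0.0825]] centre [ 0.5666 -0.1898]
len 0.2609509918743425 ang 1.534128011539369
wid 0.2217069368349412 ang 1.6936674057034244
pillar [0.3838 0.0023] fir [0.7572 0.0183] gouge [ 0.674  -0.1974]
[[ 0.4456 -0.8952 -0.0007]
 [-0.8952 -0.4456  0.0015]
 [-0.0016 -0.     -1.    ]]
```

Request:
{"fn": "send_rows", "kwargs": {
  "rows": [
    [[0.05, 0.08, 0.0, 0.02, 0.2], [0.1, 0.17, 0.0, 0.04, 0.2], [0.17, 0.27, -0.02, 0.05, 0.2], [0.17, 0.28, -0.02, 0.05, 0.2], [0.17, 0.28, -0.02, 0.05, 0.2], [0.17, 0.28, -0.02, 0.05, 0.2], [0.17, 0.28, -0.02, 0.05, 0.2], [0.17, 0.28, -0.02, 0.05, 0.2], [0.17, 0.28, -0.02, 0.05, 0.2], [0.17, 0.28, -0.02, 0.05, 0.2], [0.17, 0.28, -0.02, 0.05, 0.2], [0.17, 0.28, -0.02, 0.05, 0.2], [0.17, 0.28, -0.02, 0.05, 0.2], [0.17, 0.28, -0.02, 0.05, 0.2], [0.17, 0.28, -0.02, 0.05, 0.2], [0.17, 0.28, -0.02, 0.05, 0.2], [0.17, 0.28, -0.02, 0.05, 0.2], [0.17, 0.27, -0.02, 0.05, 0.2], [0.12, 0.18, 0.0, 0.05, 0.2], [0.07, 0.1, 0.0, 0.02, 0.2]]
  ]
}}

```text
clock: 2.1
tool_pos: [0.6237, 0.0866, 0.2173]
eef_rot: [-0.0, 0.989, 0.145, -0.0]
ft_force: [-0.2, -0.0, 0.0]
gripper_width: 0.0512
```

```bash
cat > look.py <<'E'
import sys
from h import *
from scipy.spatial.transform import Rotation as Ro
def st():
    s=manip.state();R=Ro.from_quat(s['eef_rot'],scalar_first=True).as_matrix()
    print('t %.2f'%s['clock'],'tcp',s['tool_pos'].round(4),'jaw',np.degrees(np.arctan2(R[1,0],R[0,0])).round(2),'z',R[:,2].round(4),'F',s['ft_force'].round(2),'M',s['torque'].round(3),'w',s['gripper_width'].round(4),'q6',s['qpos'][5].round(3))
st()
for n in sys.argv[2:]:
    m=manip.camera_model(n);np.save(f'pics/{n}{sys.argv[1]}.npy',m,allow_pickle=True)
    cv2.imwrite(f'pics/{n}{sys.argv[1]}.png',cv2.cvtColor(manip.capture(n),cv2.COLOR_RGB2BGR))
E
python3 look.py 1 wrist
```

```text
Traceback (most recent call last):
  File "look.py", line 7, in <module>
    st()
    ~~^^
  File "look.py", line 6, in st
    print('t %.2f'%s['clock'],'tcp',s['tool_pos'].round(4),'jaw',np.degrees(np.arctan2(R[1,0],R[0,0])).round(2),'z',R[:,2].round(4),'F',s['ft_force'].round(2),'M',s['torque'].round(3),'w',s['gripper_width'].round(4),'q6',s['qpos'][5].round(3))
                                                                                                                                                                                            ^^^^^^^^^^^^^^^^^^^^^^^^
AttributeError: 'float' object has no attribute 'round'
```

```bash
sed -i "s/s\['gripper_width'\].round(4)/round(s['gripper_width'],4)/" look.py && python3 look.py 1 wrist
```

```text
t 2.10 tcp [0.6237 0.0866 0.2173] jaw 16.65 z [-8.e-04  5.e-04 -1.e+00] F [-0.24 -0.05  0.04] M [ 0.039  0.021 -0.017] w 0.0512 q6 -0.171
```

View pics/wrist1.png

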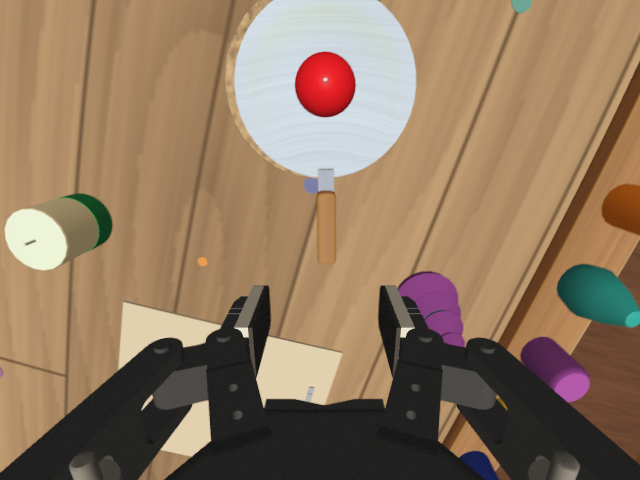

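The wrist view shows the grip pointing straight down the picture, from (326,192) to about (327,262), centred between the fingers. The rim spans columns 235 to 417 and the ball is at (325,84).

Run:
```python
from h import *
np.set_printoptions(precision=4,suppress=True)
m=np.load('pics/wrist1.npy',allow_pickle=True).item()
a=world(m,(326,193),.059);b=world(m,(327.,262),.059);print(m['cam_to_world'][:3,3])
print(a,b,np.linalg.norm(a-b),'mid',(a+b)/2,np.degrees(np.arctan2(*(b-a)[1::-1])))
print('ball',world(m,(325,84),.041))
l=world(m,(235,85),.035);r=world(m,(417,85),.035);print(l,r,np.linalg.norm(l-r),(l+r)/2)
```

```text
[0.6012 0.1626 0.336 ]
[0.6173 0.1141 0.059 ] [0.6361 0.0545 0.059 ] 0.06251726867793977 mid [0.6267 0.0843 0.059 ] -72.47005102234777
ball [0.5916 0.1974 0.041 ]
[0.5191 0.1761 0.035 ] [0.6655 0.2198 0.035 ] 0.15283871746275704 [0.5923 0.1979 0.035 ]
```

Request:
{"fn": "send_rows", "kwargs": {
  "rows": [
    [[0.01, 0, -0.05, 0, 0.0], [0, 0, -0.1, 0, 0.0], [0, 0, -0.15, 0, 0.0], [0, 0, -0.18, 0, 0.0], [0, 0, -0.18, 0, 0.0], [0, 0, -0.18, 0, 0.0], [0, 0, -0.16, 0, 0.0], [0, 0, -0.14, 0, 0.0], [0, 0, -0.1, 0, 0.0], [0, 0, -0.07, 0, 0.0], [0, 0, -0.05, 0, 0.0], [0, 0, -0.02, 0, 0.0], [0, 0, 0, 0, 0.0]]
  ]
}}

```text
clock: 3.45
tool_pos: [0.6247, 0.084, 0.0525]
eef_rot: [0.0, 0.99, 0.142, 0.0]
ft_force: [0.9, -0.5, -0.1]
gripper_width: 0.0429
```

```bash
python3 look.py 2 wrist
```

```text
t 3.45 tcp [0.6247 0.084  0.0525] jaw 16.38 z [ 4.e-04  1.e-04 -1.e+00] F [ 0.89 -0.51 -0.15] M [ 0.023 -0.003  0.004] w 0.0429 q6 -0.171
```

View pics/wrist2.png

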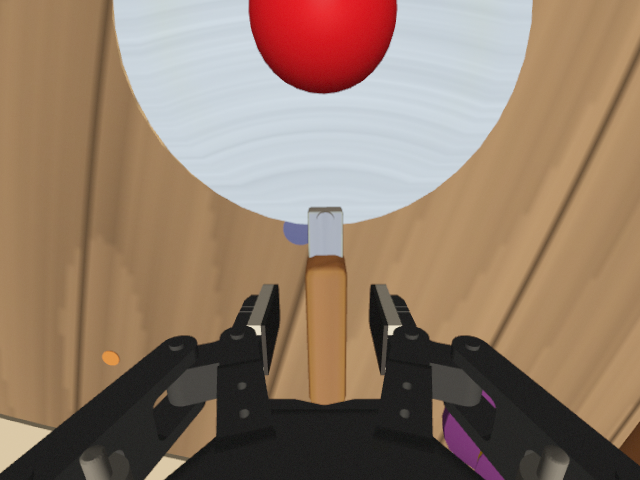

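The grip is centred between the pads: bar columns 307–346, pads 280 and 370. I'll close in steps.

Request:
{"fn": "send_rows", "kwargs": {
  "rows": [
    [[0, 0.02, 0, 0, -0.2], [0, 0, 0, 0, -0.3], [0, 0, 0, 0, -0.4], [0, 0, 0, 0, -0.45], [0, 0, 0, 0, -0.5], [0, 0, 0, 0, -0.55], [0, 0, 0, 0, -0.6], [0, 0, 0, 0, -0.65], [0, 0, 0, 0, -0.7], [0, 0, 0, 0, -0.8], [0, 0, 0, 0, -1], [0, 0, 0, 0, -1], [0, 0, 0, 0, -1], [0, 0, 0, 0, -1], [0, 0, 0, 0, -1], [0, 0, 0, 0, -1]]
  ]
}}

```text
clock: 5.1
tool_pos: [0.6246, 0.0864, 0.0524]
eef_rot: [0.0, 0.99, 0.143, -0.0]
ft_force: [-1.1, -0.2, 1.9]
gripper_width: 0.015
```

```bash
python3 look.py 3
```

```text
t 5.10 tcp [0.6246 0.0864 0.0524] jaw 16.39 z [-0. -0. -1.] F [-1.15 -0.15  1.92] M [-0.077  0.223  0.009] w 0.015 q6 -0.167
```

Request:
{"fn": "send_rows", "kwargs": {
  "rows": [
    [[0, 0, 0.002, 0, -1], [0, 0, 0.005, 0, -1], [0, 0, 0.008, 0, -1], [0, 0, 0.01, 0, -1], [0, 0, 0.012, 0, -1], [0, 0, 0.015, 0, -1], [0, 0, 0.02, 0, -1], [0, 0, 0.025, 0, -1], [0, 0, 0.03, 0, -1], [0, 0, 0.03, 0, -1], [0, 0, 0.03, 0, -1], [0, 0, 0.03, 0, -1], [0, 0, 0.025, 0, -1], [0, 0, 0.02, 0, -1], [0, 0, 0.015, 0, -1], [0, 0, 0.01, 0, -1], [0, 0, 0.005, 0, -1], [0, 0, 0, 0, -1], [0, 0, 0, 0, -1], [0, 0, 0, 0, -1]]
  ]
}}

```text
clock: 7.1
tool_pos: [0.6245, 0.0864, 0.0872]
eef_rot: [-0.0, 0.99, 0.143, -0.0]
ft_force: [-0.0, -0.1, -2.3]
gripper_width: 0.0152
```

```bash
python3 look.py 4 wrist scene
python3 - <<'E'
import cv2,numpy as np
a=cv2.imread('pics/wrist4.png')[:300,100:550];b=cv2.imread('pics/scene4.png')[220:345,280:440]
b=cv2.resize(b,(384,300),interpolation=cv2.INTER_CUBIC)
cv2.imwrite('pics/both4.png',np.hstack([a,b])[:, :834][:, :800] if 0 else cv2.resize(np.hstack([a,b]),(800,288)))
E
```

```text
t 7.10 tcp [0.6245 0.0864 0.0872] jaw 16.39 z [-2.e-04  0.e+00 -1.e+00] F [-0.02 -0.1  -2.29] M [-0.205 -0.048  0.01 ] w 0.0152 q6 -0.167
```

View pics/both4.png

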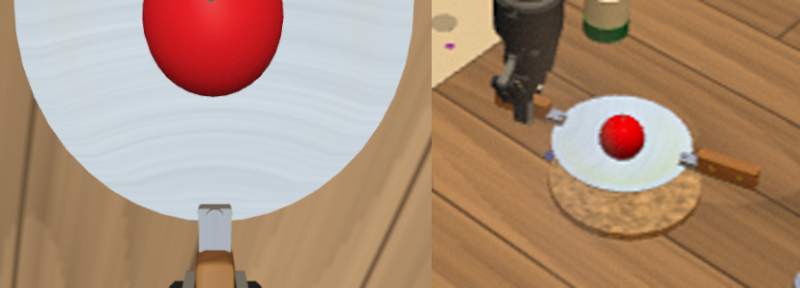

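```bash
cat > plan.py <<'E'
import numpy as np
mj=lambda t:(lambda s:s**3*(10-15*s+6*s*s))(np.clip(t,0,1))
k=np.arange(81);u=mj((k-8)/66)
c=np.outer(1-u,(.5923,.1958))+np.outer(u,(.567,-.190))
a=np.radians(-73.6-104.8*u)
tcp=np.c_[c+.114*np.c_[np.cos(a),np.sin(a)],.0872+.085*mj(k/20)-.029*mj((k-54)/20),a]
n=np.round(tcp/[.12,.12,.12,1.5],3);r=np.diff(n,axis=0).round(3)
for i in range(0,80,20):print([[float(x) for x in v]+[-1] for v in r[i:i+20]],tcp[i+20].round(4))
E
python3 plan.py
```

```text
[[0.0, 0.0, 0.0, 0.0, -1], [0.0, 0.0, 0.006, 0.0, -1], [0.0, 0.0, 0.013, 0.0, -1], [0.0, 0.0, 0.022, 0.0, -1], [0.0, 0.0, 0.032, 0.0, -1], [0.0, 0.0, 0.042, 0.0, -1], [0.0, 0.0, 0.051, 0.0, -1], [0.0, 0.0, 0.059, 0.0, -1], [0.0, 0.0, 0.063, 0.0, -1], [0.0, -0.001, 0.066, -0.001, -1], [-0.002, -0.002, 0.066, 0.0, -1], [-0.002, -0.004, 0.063, -0.002, -1], [-0.003, -0.007, 0.058, -0.002, -1], [-0.005, -0.01, 0.051, -0.003, -1], [-0.007, -0.013, 0.043, -0.005, -1], [-0.009, -0.017, 0.032, -0.005, -1], [-0.011, -0.021, 0.022, -0.007, -1], [-0.013, -0.025, 0.013, -0.009, -1], [-0.015, -0.029, 0.005, -0.01, -1], [-0.018, -0.034, 0.001, -0.011, -1]] [ 0.6143  0.0668  0.1722 -1.3667]
[[-0.021, -0.038, 0.0, -0.013, -1], [-0.023, -0.042, 0.0, -0.015, -1], [-0.026, -0.047, 0.0, -0.016, -1], [-0.028, -0.05, 0.0, -0.018, -1], [-0.031, -0.054, 0.0, -0.02, -1], [-0.033, -0.058, 0.0, -0.021, -1], [-0.036, -0.06, 0.0, -0.022, -1], [-0.039, -0.063, 0.0, -0.024, -1], [-0.04, -0.066, 0.0, -0.026, -1], [-0.043, -0.068, 0.0, -0.026, -1], [-0.044, -0.069, 0.0, -0.028, -1], [-0.046, -0.07, 0.0, -0.029, -1], 
[... 1052 characters left out ...]
899]
[[-0.005, -0.018, -0.018, -0.015, -1], [-0.005, -0.016, -0.02, -0.013, -1], [-0.003, -0.014, -0.021, -0.011, -1], [-0.003, -0.012, -0.023, -0.01, -1], [-0.003, -0.011, -0.022, -0.009, -1], [-0.001, -0.008, -0.022, -0.007, -1], [-0.002, -0.007, -0.02, -0.005, -1], [-0.001, -0.005, -0.017, -0.005, -1], [-0.001, -0.004, -0.015, -0.003, -1], [0.0, -0.003, -0.011, -0.002, -1], [0.0, -0.002, -0.007, -0.002, -1], [-0.001, 0.0, -0.005, 0.0, -1], [0.0, -0.001, -0.001, -0.001, -1], [0.0, 0.0, -0.001, 0.0, -1], [0.0, 0.0, 0.0, 0.0, -1], [0.0, 0.0, 0.0, 0.0, -1], [0.0, 0.0, 0.0, 0.0, -1], [0.0, 0.0, 0.0, 0.0, -1], [0.0, 0.0, 0.0, 0.0, -1], [0.0, 0.0, 0.0, 0.0, -1]] [ 0.453  -0.1932  0.1432 -3.1137]
```

Request:
{"fn": "send_rows", "kwargs": {
  "rows": [
    [[0, 0, 0.005, 0, -1], [0, 0, 0.01, 0, -1], [0, 0, 0.015, 0, -1], [0, 0, 0.02, 0, -1], [0, 0, 0.03, 0, -1], [0, 0, 0.04, 0, -1], [0, 0, 0.05, 0, -1], [0, 0, 0.06, 0, -1], [0, 0, 0.065, 0, -1], [0, 0, 0.065, 0, -1], [-0.002, -0.003, 0.065, -0.001, -1], [-0.002, -0.004, 0.06, -0.002, -1], [-0.003, -0.007, 0.055, -0.002, -1], [-0.005, -0.01, 0.05, -0.003, -1], [-0.007, -0.013, 0.04, -0.005, -1], [-0.009, -0.017, 0.03, -0.005, -1], [-0.011, -0.021, 0.02, -0.007, -1], [-0.013, -0.025, 0.015, -0.009, -1], [-0.015, -0.029, 0.01, -0.01, -1], [-0.018, -0.034, 0, -0.011, -1]]
  ]
}}

```text
clock: 9.2
tool_pos: [0.6142, 0.0665, 0.172]
eef_rot: [0.0, 0.995, 0.101, 0.0]
ft_force: [0.2, -0.8, -2.5]
gripper_width: 0.0153
```

Request:
{"fn": "send_rows", "kwargs": {
  "rows": [
    [[-0.021, -0.038, 0, -0.013, -1], [-0.023, -0.042, 0, -0.015, -1], [-0.026, -0.047, 0, -0.016, -1], [-0.028, -0.05, 0, -0.018, -1], [-0.031, -0.054, 0, -0.02, -1], [-0.033, -0.058, 0, -0.021, -1], [-0.036, -0.06, 0, -0.022, -1], [-0.039, -0.063, 0, -0.024, -1], [-0.04, -0.066, 0, -0.026, -1], [-0.043, -0.068, 0, -0.026, -1], [-0.044, -0.069, 0, -0.028, -1], [-0.046, -0.07, 0, -0.029, -1], [-0.048, -0.071, 0, -0.031, -1], [-0.048, -0.071, 0, -0.031, -1], [-0.049, -0.071, 0, -0.032, -1], [-0.05, -0.07, 0, -0.032, -1], [-0.049, -0.07, 0, -0.034, -1], [-0.05, -0.068, 0, -0.034, -1], [-0.048, -0.067, 0, -0.034, -1], [-0.048, -0.065, 0, -0.034, -1]]
  ]
}}

```text
clock: 11.2
tool_pos: [0.5178, -0.0823, 0.172]
eef_rot: [-0.0, 0.958, -0.286, -0.0]
ft_force: [0.1, 0.2, -2.6]
gripper_width: 0.0154
```

Request:
{"fn": "send_rows", "kwargs": {
  "rows": [
    [[-0.047, -0.063, 0, -0.035, -1], [-0.045, -0.062, 0, -0.035, -1], [-0.043, -0.059, 0, -0.034, -1], [-0.042, -0.056, 0, -0.034, -1], [-0.039, -0.055, 0, -0.034, -1], [-0.037, -0.052, 0, -0.034, -1], [-0.034, -0.049, 0, -0.032, -1], [-0.032, -0.047, 0, -0.032, -1], [-0.029, -0.045, 0, -0.032, -1], [-0.027, -0.042, 0, -0.03, -1], [-0.024, -0.04, 0, -0.029, -1], [-0.021, -0.038, 0, -0.028, -1], [-0.019, -0.035, 0, -0.027, -1], [-0.017, -0.033, 0, -0.025, -1], [-0.015, -0.031, 0, -0.024, -1], [-0.013, -0.029, -0.002, -0.023, -1], [-0.011, -0.026, -0.004, -0.021, -1], [-0.009, -0.024, -0.008, -0.019, -1], [-0.008, -0.022, -0.011, -0.018, -1], [-0.007, -0.02, -0.014, -0.016, -1]]
  ]
}}

```text
clock: 13.2
tool_pos: [0.4561, -0.1812, 0.1672]
eef_rot: [0.0, 0.758, -0.652, 0.0]
ft_force: [0.3, -0.4, -2.5]
gripper_width: 0.015
```

Request:
{"fn": "send_rows", "kwargs": {
  "rows": [
    [[-0.005, -0.018, -0.018, -0.015, -1], [-0.005, -0.016, -0.02, -0.013, -1], [-0.003, -0.014, -0.021, -0.011, -1], [-0.003, -0.012, -0.023, -0.01, -1], [-0.003, -0.011, -0.022, -0.009, -1], [-0.001, -0.008, -0.022, -0.007, -1], [-0.002, -0.007, -0.02, -0.005, -1], [-0.001, -0.005, -0.017, -0.005, -1], [-0.001, -0.004, -0.015, -0.003, -1], [0, -0.003, -0.011, -0.002, -1], [0, -0.002, -0.007, -0.002, -1], [-0.001, 0, -0.005, 0, -1], [0, -0.001, -0.001, -0.001, -1], [0, 0, 0, 0, -1], [0, 0, 0, 0, -1], [0, 0, 0, 0, -1], [0, 0, 0, 0, -1], [0, 0, 0, 0, -1], [0, 0, 0, 0, -1], [0, 0, 0, 0, -1]]
  ]
}}

```text
clock: 15.2
tool_pos: [0.4531, -0.1932, 0.1431]
eef_rot: [0.0, 0.717, -0.698, 0.0]
ft_force: [-0.5, -0.3, -2.6]
gripper_width: 0.0153
```

```bash
python3 look.py 5 top wrist scene
python3 - <<'E'
import cv2,numpy as np
i=cv2.imread('pics/top5.png')
cv2.imwrite('pics/crop5.png',cv2.resize(i[150:350,240:506],None,fx=3,fy=3,interpolation=cv2.INTER_CUBIC)[:600,:798])
a=cv2.imread('pics/wrist5.png')[:360];b=cv2.imread('pics/scene5.png')[140:365,180:480]
cv2.imwrite('pics/both5.png',cv2.resize(np.hstack([a,cv2.resize(b,(480,360),interpolation=cv2.INTER_CUBIC)]),(800,257)))
E
```

```text
t 15.20 tcp [ 0.4531 -0.1932  0.1431] jaw -88.46 z [ 0.e+00 -1.e-04 -1.e+00] F [-0.51 -0.26 -2.65] M [-0.021  0.182 -0.034] w 0.0153 q6 1.118
```

View pics/crop5.png

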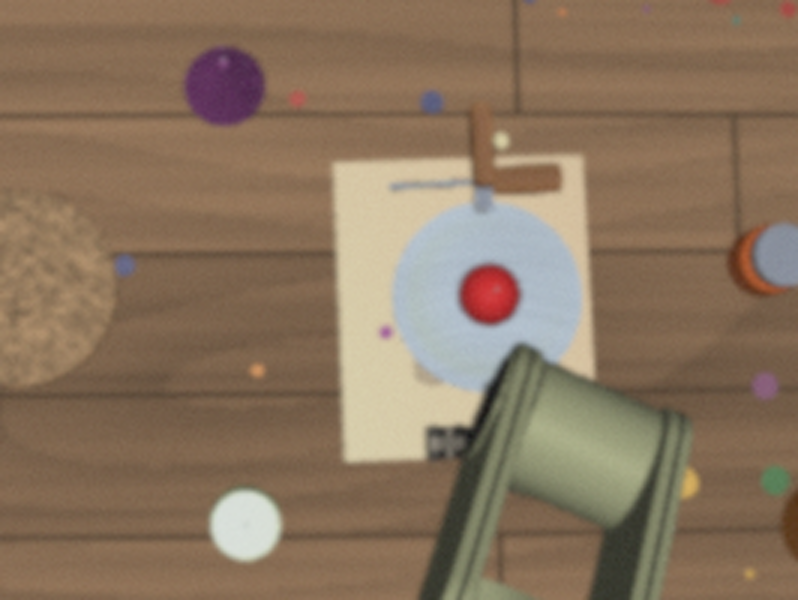

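View pics/both5.png

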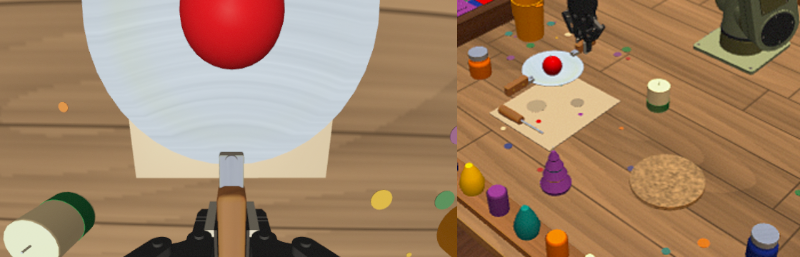

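The dish hangs over the cardboard with the ball central. In the crop the rim spans columns 393–583 and rows 203–391, the ball is at (489,294) and the free grip end at (482,107). Everything else stands where it was.

Run:
```python
from h import *
np.set_printoptions(precision=4,suppress=True)
m=manip.camera_model('top')
w=lambda c,z:world(m,(240+c[0]/3-.33,150+c[1]/3-.33),z)[:2]
L,R,T,B=w((393,297),.126),w((583,297),.126),w((488,203),.126),w((488,391),.126)
c=np.array([(T[0]+B[0])/2,(L[1]+R[1])/2]);e=w((482,107),.15)
print('centre',c,'dia',L[1]-R[1],T[0]-B[0],'ball',w((489,294),.132),'end',e,np.linalg.norm(e-c),np.degrees(np.arctan2(*(e-c)[::-1])))
# ball/rim relation in the wrist pictures: fit rim ellipse bottoms
for k in(2,4,5):
    i=cv2.imread(f'pics/wrist{k}.png');r=(i[...,2]>120)&(i[...,1]<70)&(i[...,0]<70);r[150:]=0
    y,x=np.nonzero(r);print(k,'ball bottom',y.max(),'cols',x.min(),x.max())
```

```text
centre [ 0.5655 -0.1906] dia 0.15181611126466044 0.14955790745853936 ball [ 0.567  -0.1902] end [ 0.7133 -0.1849] 0.14790823951084772 2.2033141666158254
2 ball bottom 86 cols 249 396
4 ball bottom 94 cols 249 394
5 ball bottom 93 cols 252 397
```

```bash
python3 -c "
from bench import manip
print(abs(manip.state()['dq']).max());print(manip.job_done());print(manip.state()['tool_pos'])"
```

```text
0.0010466263092923666
the job is handed in; nothing more can be done
None
the job is handed in; nothing more can be done
```

I lifted the dish by its right-hand grip and carried it to the cardboard while turning it about 105° clockwise. It now hangs still, held by the grip on the robot's side, with the free grip pointing across to the carver. I handed the job in at about 15 s of the 51 s allowed.

**Last checks:**

| Check | Result |
|---|---|
| Dish centre | (0.566, −0.191), about 1–2 mm from the cardboard's middle at (0.567, −0.190) |
| Height above the cardboard | about 10 cm (worked out from the tool height, not measured directly) |
| Free grip direction | 2.2° against 1.6° for the cardboard's axis, within what I can measure |
| Ball | within about 2 mm of the middle of the dish |
| Wrist force | about 2.6 N, roughly the weight of dish and ball, with no sign of slipping |
| Other objects | those in the last pictures looked to be in their places; the clear jug was out of the crops I viewed, so I did not check it |

**Disagreements:**
- The distance from the dish centre to the free grip's end measured 148 mm instead of 152 mm. I put this down to picture blur, but it could also be a slight sag.
- I checked level only indirectly, from the vertical tool and the ball's steady place in the wrist pictures.

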